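# Draw out the incubator tray and hold its self-closing cover open

### The job

The incubation time is up: pull the cassette tray (steel handle) of the small white bench incubator out to its stop. Then lift the clear spring-closing cover on the tray (orange grip), without swinging it past upright, and hold it open at about 60 degrees so that a colleague can take the test cassettes out; finish while still holding it there, with the tray fully out. Do not touch the cassettes in their slots, and leave the timer, sample cup and reagent bottle where they stand.

Things in the scene. Friction and masses are not known exactly. Their poses are not given: they have to be found in the camera images.
- incubator: fixed white bench incubator, 240 (x, depth) x 300 (y, width) x 105 mm high; origin on the worktop under the middle of its front plane; its x axis points to its back, so the front looks along -x; z up. The tray drawer fills the left part of the front (seen by the robot), grey control fascia with display at the right (-y), not needed.
- tray (a joint): how far the tray drawer is out, m: 0 closed, 0.146 at its stop; slides along the incubator's -x with about 8 N friction and stays where it is left. Starts closed or up to 5 mm ajar.
- tray_handle (a point): middle of the tray's steel handle bar: horizontal, 11 mm thick, 110 mm long along the incubator's y (its two legs stand 47 mm either side of the middle), 35 mm in front of the tray's white front panel, 72 mm above the worktop, 33 mm below the incubator's top, free space below. Axes as the incubator's; moves with the tray.
- cover (a joint): opening angle of the clear cover, rad: 0 shut (level on the tray), grows as its front edge rises, 1.05 is 60 degrees, end of swing 1.75. Hinged at its rear edge, 58 mm above the worktop, along the incubator's y. Weight and a spring (together 0.15 to 0.3 Nm) shut it from any angle when let go. It is inside the housing until the tray is out; then the hinge lies 4 mm in front of it.
- cover_grip (a point): middle of the orange sleeve on the cover's steel bail: 13 mm thick, 62 mm long along y; it turns freely on the bail. Lies 111 mm from the hinge towards the front and 20 mm above the cover's plane (clear plate, 86 mm from hinge to front edge, 190 mm wide). Cover shut: 78 mm above the worktop, 34 mm behind the tray's front panel (top edge 99 mm above the worktop). Axes turn with the cover.
- cassette_0: white test cassette 22 x 70 x 6 mm lying in a slot under the cover; origin under its centre
- cassette_1: second such cassette
- cassette_2: third such cassette
- timer: white digital timer 28 x 66 x 63 mm standing near the incubator; origin under its centre
- sample_cup: sample cup with yellow lid, 52 mm wide, 68 mm high; origin under its centre
- reagent: brown reagent bottle with white cap, 46 mm wide, 85 mm high; origin under its centre

How it is judged:
By the outcome, as a careful person would: the job done as asked, in the order asked, and still so for the second after the job is handed in, while the arm keeps its last pose, push and grip.
It also fails if it takes over 46 s, if anything falls off the work surface, if the arm or the gripper's body presses on something with over 40 N, if the wrist force passes 120 N, or if a joint passes its speed limit or range.

### The arm

A 6-joint arm with a two-finger parallel gripper is mounted at the origin on a cart in front of the work surface, level with it; the furniture and walls round the work are solid. World frame = base frame: x ahead of the robot, y to its left, z up, the work surface at z = 0. Lengths are in mm, angles in degrees, forces in N, time in s.
With the tool pointing down it reaches from about 300 to 875 mm from the base axis. Payload 6.4 kg.
Tool frame: the origin (TCP) lies midway between the tips of the shut fingers; the grasp point (between the pads) lies 19 mm behind it; z points along the fingers, y is the line along which they close (so a half turn about z gives the same grasp; the last joint's range is limited). The gripper opens to 85 mm and grips with 20 to 120 N. Pads are 22 mm wide; open, the fingers measure 114 mm over their backs; the gripper's body (76 mm by 85 mm) begins 54 mm behind the grasp point. The pads swing forward as they close: fully open they stand 13 mm farther back than shut.
Start: joints at [-76.392, 10.359, 92.074, -0, 77.567, -11.82], TCP at [246.908, -519.305, 231.288] pointing down, gripper open.
Joint ranges: [-171.53, 171.53], [-51.25, 118.39], [17.06, 147.69], [-65.23, 245.23], [0, 150.52], [-178.68, 178.68]. Speed limits (degrees/s): [147.25, 147.25, 172.46, 180, 180, 180].

### API

Orientations are given as a 3x3 rotation matrix whose columns are the frame's x, y, z axes.
In Python, from plant import r gives the robot as it stands.
- The arm moves only by the tool nudge_tcp, called after "Emit:" by a JSON object that holds its "op" and its "data". Schema: {"type":"object","properties":{"segments":{"type":"array","items":{"type":"array","items":{"type":"array","items":{"type":"number"},"minItems":6,"maxItems":6},"minItems":1,"maxItems":10},"minItems":1,"maxItems":1},"jaw":{"type":"number"},"force":{"type":"number"},"only":{"type":"string"},"quiet":{"type":"boolean"},"lines":{"type":"string"}},"required":["segments"],"additionalProperties":false}. segments is a list that holds a single list of rows (three levels of brackets), with 1 to 10 rows, each of 6 numbers: dx, dy, dz in normalised numbers (1 is 1000 mm), then a rotation vector rx, ry, rz in parts of the range, where 1.0 means 90 degrees; each row shifts and turns the commanded pose from where the row before left it, along the tool's axes as they then stand; what a row does not reach is not made up. A row lasts 1/8 s, in which the tool goes at most 62.5 mm and 10.7 degrees, less where a joint would pass 70% of its speed; a pose out of reach is approached as far as the arm can. jaw is the finger opening in mm, set as the call begins (left out keeps the last). The fingers move at their own pace and stop on an object; force is the grip in N (left out, the last holds). Time passes only in rows, so rows that do not move let the fingers close. The tool returns the time, the measured TCP pose, the force, the opening and the grip force at its end. only (a regular expression) keeps the lines of the reply that match it, lines (a string "A,B") keeps lines A to B, and quiet returns only ok. Shift and turn numbers lie between -1 and 1, and a call with a number outside is refused. Input that does not fit is refused with a message, and nothing moves.
- r.get_obs(): the state, without advancing time (a new reading comes with each control period).
- r.camera(name): name is "scene" or "top" or "wrist"; returns the picture (480x640x3 uint8, red, green, blue); there is no depth.
- r.camera_model(name): a dict with "fx", "fy", "cx", "cy" (pixels), "rvec" (rotation vector, rad) and "tvec" (3), from world to camera coordinates, as OpenCV has them. Camera axes: x right, y down, z forward; pixel columns grow to the right and rows downward; lengths in mm; the calibration is good to about 2 mm. A picture is of the moment at which its call begins: read the wrist's pose just before it. camera_model takes no time and is no camera call; for the wrist camera it gives the pose at the moment of the call.
- r.close_job(): hands the job in; it is judged then, once.
The state is a dict: "clock": time; "q": joint angles; "dq": joint speeds; "effort": joint torques, N m; "eef_pos": TCP position; "tcp_rot": TCP orientation; "contact_force": force on the tool from outside, world axes, zero at the start; "wrist_torque": the same for the moment, N m; "grip_width": finger opening in mm; "grip_force": force on a finger pad.
Only numpy, scipy, OpenCV 4.12 (cv2) and the standard library are available. Lean on these libraries where they do the work, as an engineer would, in place of code of your own. Each camera call takes 0.05 s, during which the arm holds its last target. There are 200 camera calls.

## Working session

There is one attempt and no reset: what is moved stays moved. The work goes in short steps, Python scripts to look and compute and a tool call to move; the robot and the scene stay as the last step left them, time stands still between calls to the robot, and variables do not carry over. Pictures are saved under pics/ and viewed, at most 10 in all, crops included, and the job is handed in when it is done.

```bash
ls; mkdir -p pics; python3 - <<'E'
from plant import r
import cv2
o=r.get_obs(); print(o['clock'],o['eef_pos'],o['tcp_rot'],o['grip_width'])
for n in('scene','top'):
    cv2.imwrite(f'pics/{n}0.png',r.camera(n)[:,:,::-1]); print(r.camera_model(n))
E
```

```text
pics
plant.py
0.0 [ 246.76896175 -518.72053188  230.37450737] [[ 9.03121188e-01  4.29385536e-01 -4.25400405e-04]
 [ 4.29385587e-01 -9.03119555e-01  1.75680003e-03]
 [ 3.70157095e-04 -1.76926413e-03 -9.99998366e-01]] 85.80321269226766
{'fx': 460.5240264161529, 'fy': 460.5240264161529, 'cx': 319.3820551001569, 'cy': 244.0156853327353, 'rvec': array([ 1.20838626, -2.33080271,  0.92607651]), 'tvec': array([553.59632037, 234.42108117, 765.55102537])}
{'fx': 437.37405468892905, 'fy': 437.37405468892905, 'cx': 329.3031976647346, 'cy': 239.7460373825103, 'rvec': array([ 2.2103485 , -2.00127417,  0.21469481]), 'tvec': array([253.34743208, 583.79948732, 830.73638328])}
```

View pics/scene0.png

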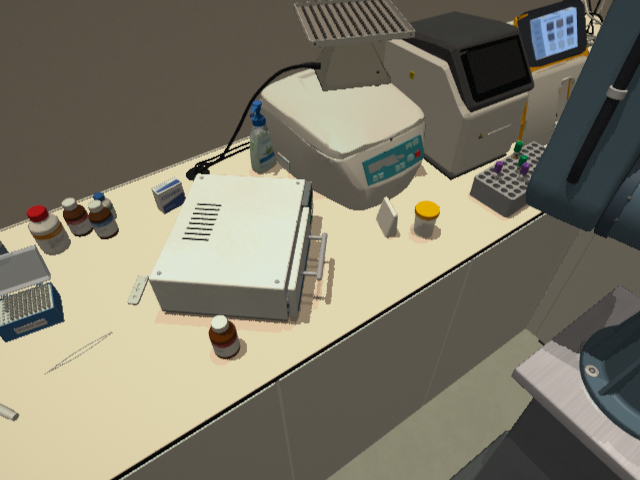

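View pics/top0.png

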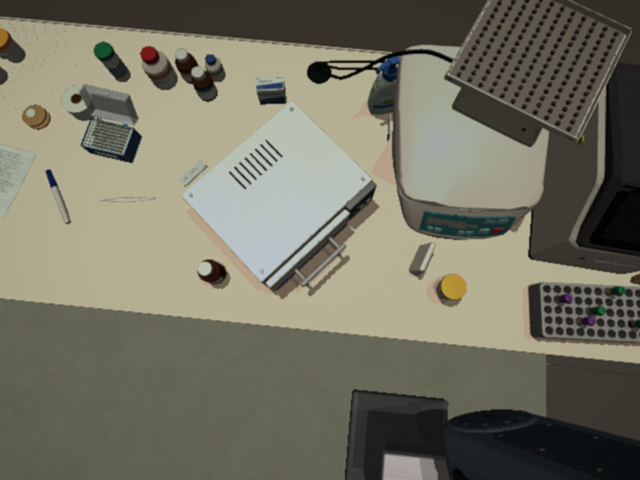

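The scene and top pictures show the incubator turned about 35-40° on the bench. Its handle is at about (320,256) in scene and (320,262) in top. The timer and cup are to the right of its front, and the reagent bottle is at (210,271) in top. I'll enlarge both views to pick corners.

```bash
python3 - <<'E'
import cv2
a=cv2.imread('pics/top0.png')[95:295,175:385]; cv2.imwrite('pics/topc.png',cv2.resize(a,None,fx=3,fy=3,interpolation=cv2.INTER_CUBIC))
a=cv2.imread('pics/scene0.png')[165:325,150:340]; cv2.imwrite('pics/scenec.png',cv2.resize(a,None,fx=3.5,fy=3.5,interpolation=cv2.INTER_CUBIC))
E
```

```text
(no output)
```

View pics/topc.png

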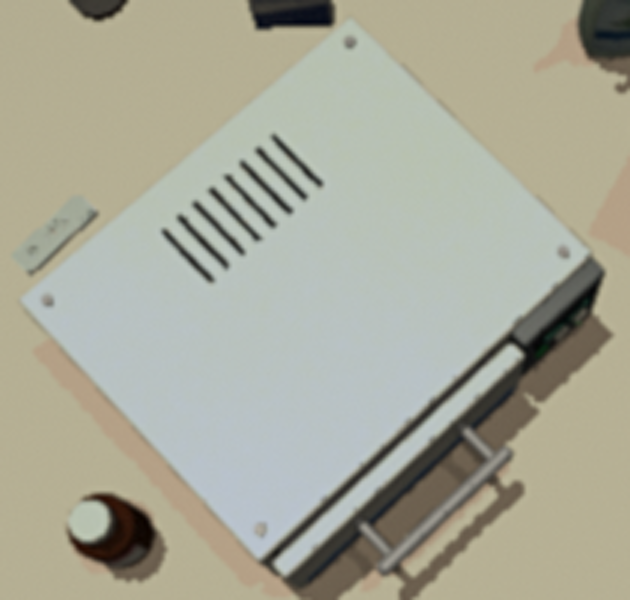

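View pics/scenec.png

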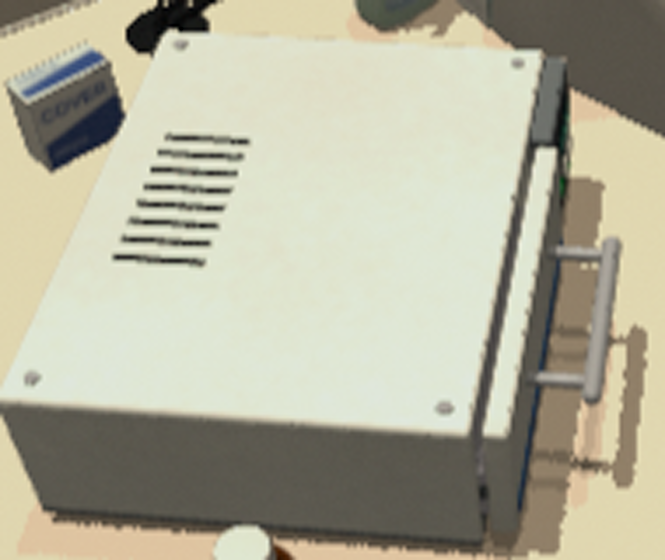

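Crop points. In the top view, the incubator's top corners are at (22,298), (350,18), (590,255) and (262,560), and the handle ends are at (385,567) and (507,453). In the scene view, the corners are at (0,402), (165,32), (542,52) and (473,435), and the handle ends are at (592,397) and (612,240). Next I fit the pose.

```bash
cat > h.py <<'E'
import numpy as np, cv2
from plant import r
def proj(n,P,m=None):
    m=m or r.camera_model(n); K=np.array([[m['fx'],0,m['cx']],[0,m['fy'],m['cy']],[0,0,1]])
    return cv2.projectPoints(np.array(P,float).reshape(-1,1,3),m['rvec'],m['tvec'],K,None)[0].reshape(-1,2)
def onplane(n,uv,z):
    m=r.camera_model(n); R=cv2.Rodrigues(m['rvec'])[0]; c=-R.T@m['tvec']
    d=R.T@np.array([(uv[0]-m['cx'])/m['fx'],(uv[1]-m['cy'])/m['fy'],1]); return c+d*(z-c[2])/d[2]
def pose(p):
    c,s=np.cos(p[2]),np.sin(p[2]); return np.array([[c,-s,0],[s,c,0],[0,0,1]]),np.array([p[0],p[1],0])
E
python3 - <<'E'
from h import *
from scipy.optimize import least_squares
L=[(240,150,105),(240,-150,105),(0,-150,105),(0,150,105)]
top=np.array([(22,298),(350,18),(590,255),(262,560)])/3+(175,95)
sc=np.array([(0,402),(165,32),(542,52),(473,435)])/3.5+(150,165)
ht=np.array([(385,567),(507,453)])/3+(175,95); hs=np.array([(592,397),(612,240)])/3.5+(150,165)
for uv in top: print(onplane('top',uv,105).round(1))
f=lambda p:np.r_[(proj('top',L2:=np.array(L)@pose(p)[0].T+pose(p)[1])-top).ravel(),(proj('scene',L2)-sc).ravel()]
s=least_squares(f,[500,150,0.6]); print(s.x,np.degrees(s.x[2]),s.fun.round(1))
R,t=pose(s.x)
for n,h in(('top',ht),('scene',hs)):
    for uv in h: w=onplane(n,uv,73); print(n,w.round(1),(R.T@(w-t)).round(1))
for n,uv in(('timer',(423,257)),('cup',(453,286)),('reag',(212,271))):
    print(n,onplane('top',uv,65).round(0),(R.T@(onplane('top',uv,65)-t)).round(0))
np.save('p.npy',s.x)
E
```

```text
[608.9 607.1 105. ]
[831.4 415.8 105. ]
[676.  237.2 105. ]
[453.  427.5 105. ]
[565.12102534 331.10068866   0.86380823] 49.492566070090035 [-2.1  0.7  0.1 -1.6  1.9 -1.3 -0.7  1.  -0.9  0.1  0.2 -0.4  1.5 -0.5
  0.5  0.2]
top [459.6 351.8  73. ] [-52.8  93.6  73. ]
top [543.4 279.1  73. ] [-53.6 -17.3  73. ]
scene [459.8 353.7  73. ] [-51.2  94.7  73. ]
scene [548.1 278.3  73. ] [-51.2 -21.3  73. ]
timer [538. 119.  65.] [-179. -118.   65.]
cup [486.  56.  65.] [-261. -118.   65.]
reag [468. 537.  65.] [ 93. 207.  65.]
```

Careful with the scale: shifts go in shares of 1000 mm and turns go in shares of 90 degrees. That gives: -43 mm / 1000 = -0.043, 39 mm / 1000 = 0.039.

Emit:
{"op": "nudge_tcp", "data": {"segments": [[[0.039, -0.043, 0, 0, 0, 0], [0.039, -0.043, 0, 0, 0, 0], [0.039, -0.043, 0, 0, 0, 0], [0.039, -0.043, 0, 0, 0, 0], [0.039, -0.043, 0, 0, 0, 0], [0.039, -0.043, 0, 0, 0, 0], [0.039, -0.043, 0, 0, 0, 0], [0.039, -0.043, 0, 0, 0, 0], [0.039, -0.043, 0, 0, 0, 0], [0.039, -0.043, 0, 0, 0, 0]]], "jaw": 40}}

```text
clock: 1.35
eef_pos: [414.6, 38.4, 231.3]
tcp_rot: [[0.903, 0.429, 0.001], [0.429, -0.903, -0.0], [0.0, 0.0, -1.0]]
contact_force: [1.4, -0.7, -0.2]
grip_width: 39.7
grip_force: 0.0
```

Emit:
{"op": "nudge_tcp", "data": {"segments": [[[0.039, -0.043, 0, 0, 0, -0.1111], [0, 0, 0, 0, 0, -0.1111], [0, 0, 0, 0, 0, -0.1111], [0, 0, 0, 0, 0, -0.1111], [0, 0, 0, 0, 0, -0.1111], [0, 0, 0, 0, 0, -0.1111], [0, 0, 0, 0, 0, -0.1111], [0, 0, 0, 0, 0, -0.1111], [0, 0, 0, 0, 0, -0.1111], [0, 0, 0, 0, 0, -0.1111]]]}}

```text
clock: 2.6
eef_pos: [430.9, 92.1, 230.9]
tcp_rot: [[-0.584, 0.811, -0.001], [0.811, 0.584, 0.0], [0.001, -0.001, -1.0]]
contact_force: [-0.2, -0.9, 0.4]
grip_width: 40.2
grip_force: 0.0
```

Emit:
{"op": "nudge_tcp", "data": {"segments": [[[0, 0, 0, 0, 0, -0.1111], [0, 0, 0, 0, 0, -0.0444]]]}}

```text
clock: 2.85
eef_pos: [430.9, 92.1, 230.9]
tcp_rot: [[-0.762, 0.648, -0.001], [0.648, 0.762, 0.0], [0.001, -0.0, -1.0]]
contact_force: [0.2, -0.6, 0.1]
grip_width: 40.2
grip_force: 0.0
```

```bash
cat > to.py <<'E'
# tool-axes delta from the measured pose to a target given in incubator axes (mm)
import sys; from h import *
R,t=pose(np.load('p.npy')); o=r.get_obs(); T=np.array(o['tcp_rot'])
print('inc now',(R.T@(o['eef_pos']-t)).round(1),'clock',o['clock'])
if len(sys.argv)>3:
    w=R@np.array([float(v) for v in sys.argv[1:4]])+t; print('tool delta',(T.T@(w-o['eef_pos'])).round(1))
W=np.c_[-R[:,1],R[:,0],[0,0,-1]]  # wanted tool axes: y along inc x
print('turn',np.degrees(cv2.Rodrigues(T.T@W)[0].ravel()).round(1))
E
python3 to.py -52 37 160
```

```text
inc now [-268.9  -53.2  230.9] clock 2.85
tool delta [ 89.7 217.1  70.9]
turn [-90.   -0.1  -0. ]
```

In the tool's units: 44 mm / 1000 = 0.044, 43 mm / 1000 = 0.043.

```bash
sed -i 's/-R\[:,1\]/R[:,1]/' to.py
```

Emit:
{"op": "nudge_tcp", "data": {"segments": [[[0.018, 0.043, 0, 0, 0, 0], [0.018, 0.043, 0, 0, 0, 0], [0.018, 0.043, 0, 0, 0, 0], [0.018, 0.044, 0.02, 0, 0, 0], [0.018, 0.044, 0.02, 0, 0, 0], [0, 0, 0, 0, 0, 0]]], "jaw": 30}}

```text
clock: 3.6
eef_pos: [502.5, 317.4, 187.8]
tcp_rot: [[-0.762, 0.648, -0.005], [0.648, 0.762, -0.001], [0.003, -0.004, -1.0]]
contact_force: [0.2, -0.9, -0.4]
grip_width: 29.9
grip_force: 0.0
```

```bash
python3 to.py -52 37 53; python3 - <<'E'
from h import *
cv2.imwrite('pics/w1.png',r.camera('wrist')[:,:,::-1])
R,t=pose(np.load('p.npy'))
print(proj('wrist',[R@np.array(p)+t for p in[(-52,37,72),(-52,92,72),(-52,-18,72),(-17,37,99)]]).round(0))
E
```

```text
inc now [-51.1  38.7 187.8] clock 3.6
tool delta [ -2.1  -0.3 134.8]
turn [-0.3 -0.2  0.1]
[[316. 239.]
 [316. 152.]
 [316. 317.]
 [376. 251.]]
```

View pics/w1.png

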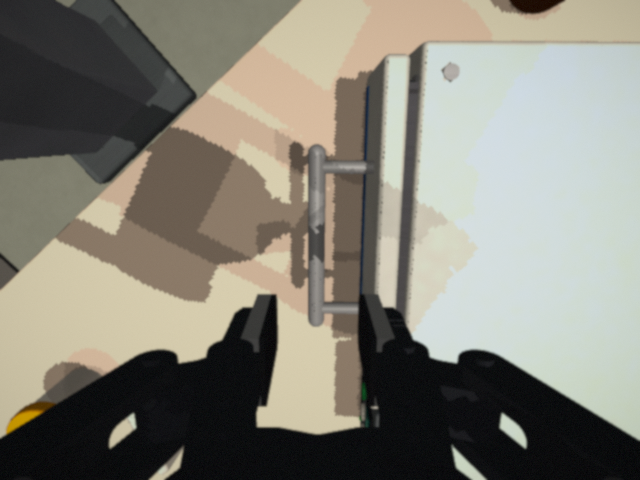

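The bar is at columns 316–317 and rows 145–325, as the fit predicted. I'll go down over it and grip.

In the tool's units: 30 mm / 1000 = 0.03, 25 mm / 1000 = 0.025.

Emit:
{"op": "nudge_tcp", "data": {"segments": [[[0, -0.001, 0.03, 0, 0, 0], [0, 0, 0.03, 0, 0, 0], [0, 0, 0.03, 0, 0, 0], [0, 0, 0.025, 0, 0, 0], [0, 0, 0.018, 0, 0, 0], [0, 0, 0, 0, 0, 0]]], "jaw": 26}}

```text
clock: 4.4
eef_pos: [502.8, 313.8, 57.6]
tcp_rot: [[-0.759, 0.651, -0.002], [0.651, 0.759, -0.001], [0.001, -0.002, -1.0]]
contact_force: [0.2, 0.1, 0.4]
grip_width: 25.9
grip_force: 0.0
```

Emit:
{"op": "nudge_tcp", "data": {"segments": [[[0, 0, 0, 0, 0, 0], [0, 0, 0, 0, 0, 0], [0, 0, 0, 0, 0, 0]]], "jaw": 8, "force": 50}}

```text
clock: 4.78
eef_pos: [504.0, 314.6, 59.5]
tcp_rot: [[-0.76, 0.65, 0.001], [0.65, 0.76, -0.0], [-0.001, 0.001, -1.0]]
contact_force: [-1.9, -3.4, 5.7]
grip_width: 9.0
grip_force: 48.3
```

```bash
python3 to.py
```

```text
inc now [-52.2  35.7  59.5] clock 4.775
turn [ 0.   0.1 -0.1]
```

In the tool's units: -15 mm / 1000 = -0.015, -14 mm / 1000 = -0.014.

Emit:
{"op": "nudge_tcp", "data": {"segments": [[[0, -0.006, 0, 0, 0, 0], [0, -0.014, 0, 0, 0, 0], [0, -0.015, 0, 0, 0, 0], [0, -0.015, 0, 0, 0, 0], [0, -0.015, 0, 0, 0, 0], [0, -0.015, 0, 0, 0, 0], [0, -0.015, 0, 0, 0, 0], [0, -0.015, 0, 0, 0, 0], [0, -0.012, 0, 0, 0, 0], [0, -0.01, 0, 0, 0, 0]]]}}

```text
clock: 6.02
eef_pos: [419.5, 216.2, 59.5]
tcp_rot: [[-0.759, 0.651, 0.006], [0.651, 0.759, 0.004], [-0.002, 0.007, -1.0]]
contact_force: [4.2, 8.5, -1.6]
grip_width: 8.8
grip_force: 48.1
```

Emit:
{"op": "nudge_tcp", "data": {"segments": [[[0, -0.006, 0, 0, 0, 0], [0, -0.005, 0, 0, 0, 0], [0, -0.004, 0, 0, 0, 0], [0, -0.003, 0, 0, 0, 0], [0, 0, 0, 0, 0, 0]]]}}

```text
clock: 6.65
eef_pos: [411.4, 206.6, 59.7]
tcp_rot: [[-0.758, 0.653, 0.014], [0.653, 0.758, 0.013], [-0.003, 0.019, -1.0]]
contact_force: [17.6, 31.6, -24.7]
grip_width: 9.1
grip_force: 46.5
```

```bash
python3 to.py
```

```text
inc now [-194.6   36.    59.7] clock 6.65
turn [ 1.1  0.2 -0.2]
```

In the tool's units: -4 mm / 1000 = -0.004.

Emit:
{"op": "nudge_tcp", "data": {"segments": [[[0, -0.004, 0, 0, 0, 0], [0, 0, 0, 0, 0, 0]]]}}

```text
clock: 6.9
eef_pos: [411.3, 206.4, 59.9]
tcp_rot: [[-0.757, 0.653, 0.021], [0.654, 0.756, 0.018], [-0.004, 0.027, -1.0]]
contact_force: [30.0, 48.3, -39.9]
grip_width: 9.0
grip_force: 45.7
```

```bash
python3 to.py
```

```text
inc now [-194.8   35.9   59.9] clock 6.9
turn [ 1.6  0.2 -0.3]
```

Emit:
{"op": "nudge_tcp", "data": {"segments": [[[0, 0.006, 0, 0, 0, 0], [0, 0, 0, 0, 0, 0]]], "jaw": 26}}

```text
clock: 7.15
eef_pos: [407.2, 202.6, 58.5]
tcp_rot: [[-0.76, 0.65, 0.0], [0.65, 0.76, 0.0], [-0.0, 0.0, -1.0]]
contact_force: [-0.0, -0.9, 0.4]
grip_width: 26.0
grip_force: 0.0
```

```bash
python3 to.py
```

```text
inc now [-200.3   36.6   58.5] clock 7.15
turn [ 0.  0. -0.]
```

The pull force rose with no further motion, so the tray is at its stop. I'll lift off and look at the cover.

In the tool's units: -45 mm / 1000 = -0.045, -40 mm / 1000 = -0.04.

Emit:
{"op": "nudge_tcp", "data": {"segments": [[[0, 0.002, -0.025, 0, 0, 0], [0, 0, -0.04, 0, 0, 0], [0, 0, -0.045, 0, 0, 0], [0, 0.025, -0.03, 0, 0, 0], [0, 0.045, 0, 0, 0, 0], [0, 0, 0, 0, 0, 0]]], "jaw": 30}}

```text
clock: 7.9
eef_pos: [455.0, 257.8, 198.4]
tcp_rot: [[-0.76, 0.65, 0.001], [0.65, 0.76, 0.0], [-0.0, 0.001, -1.0]]
contact_force: [-1.2, 0.5, -0.4]
grip_width: 29.8
grip_force: 0.0
```

```bash
python3 to.py; python3 - <<'E'
from h import *
cv2.imwrite('pics/w2.png',r.camera('wrist')[:,:,::-1])
R,t=pose(np.load('p.npy'))
print(proj('wrist',[R@np.array(p)+t for p in[(-195,37,72),(-115,37,78),(-126,37,78),(-160,37,99),(-4,37,58)]]).round(0))
E
```

```text
inc now [-127.2   36.1  198.4] clock 7.9
turn [ 0.  0. -0.]
[[217. 234.]
 [337. 236.]
 [320. 236.]
 [265. 245.]
 [494. 229.]]
```

View pics/w2.png

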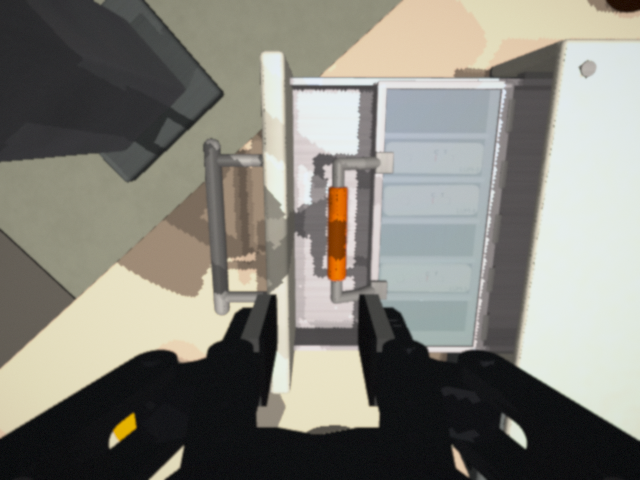

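The orange sleeve is at column 338, rows 187–280, so x ≈ -114.5 and y ≈ 37 in incubator axes. The panel's back edge is at column 290, which leaves enough room for a finger.

In the tool's units: 30 mm / 1000 = 0.03, 20 mm / 1000 = 0.02.

Emit:
{"op": "nudge_tcp", "data": {"segments": [[[0.001, 0.006, 0.02, 0, 0, 0], [0, 0.006, 0.03, 0, 0, 0], [0, 0, 0.03, 0, 0, 0], [0, 0, 0.02, 0, 0, 0], [0, 0, 0, 0, 0, 0]]], "jaw": 22}}

```text
clock: 8.57
eef_pos: [458.6, 265.3, 96.4]
tcp_rot: [[-0.759, 0.651, -0.005], [0.651, 0.759, -0.002], [0.003, -0.005, -1.0]]
contact_force: [-1.1, 0.9, 0.1]
grip_width: 22.2
grip_force: 0.0
```

```bash
python3 to.py -115 37 62
```

```text
inc now [-119.2   38.3   96.4] clock 8.575
tool delta [-1.3  4.4 34.4]
turn [-0.3 -0.2 -0.1]
```

Emit:
{"op": "nudge_tcp", "data": {"segments": [[[0, 0, 0, 0, 0, 0]]]}}

```text
clock: 8.7
eef_pos: [461.1, 266.3, 99.1]
tcp_rot: [[-0.759, 0.651, 0.001], [0.651, 0.759, 0.0], [-0.0, 0.0, -1.0]]
contact_force: [-0.0, 1.2, 1.2]
grip_width: 22.1
grip_force: 0.0
```

```bash
python3 to.py -115 37 62; python3 - <<'E'
from h import *
cv2.imwrite('pics/w3.png',r.camera('wrist')[:,:,::-1])
R,t=pose(np.load('p.npy'))
print(proj('wrist',[R@np.array(p)+t for p in[(-115,37,78),(-119,37,78),(-195,37,72)]]).round(0))
E
```

```text
inc now [-116.8   37.    99.1] clock 8.7
tool delta [-0.   1.8 37.1]
turn [ 0.   0.  -0.1]
[[318. 293.]
 [309. 293.]
 [136. 288.]]
```

View pics/w3.png

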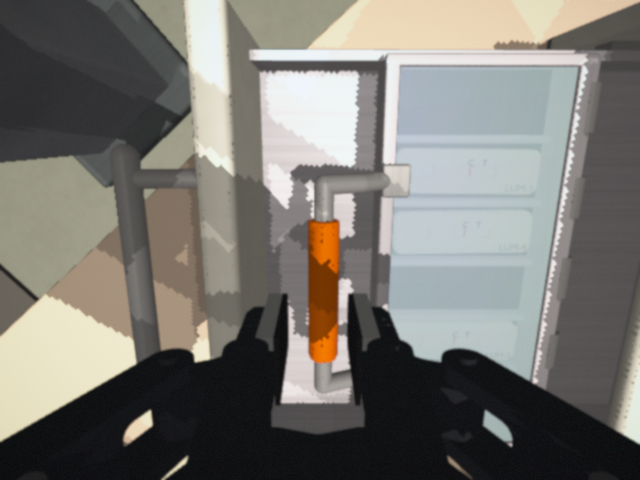

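Sleeve at column 323, rows 220–360, a bit further back than predicted (x ≈ -113). I'll correct by 3.5 mm, go down and grip.

In the tool's units: 15 mm / 1000 = 0.015, 3.5 mm / 1000 = 0.0035.

Emit:
{"op": "nudge_tcp", "data": {"segments": [[[0, 0.0035, 0.006, 0, 0, 0], [0, 0, 0.015, 0, 0, 0], [0, 0, 0.015, 0, 0, 0], [0, 0, 0, 0, 0, 0], [0, 0, 0, 0, 0, 0]]], "jaw": 22}}

```text
clock: 9.38
eef_pos: [463.2, 269.4, 62.0]
tcp_rot: [[-0.76, 0.65, -0.001], [0.65, 0.76, -0.0], [0.0, -0.001, -1.0]]
contact_force: [-0.3, -0.4, -0.3]
grip_width: 22.1
grip_force: 0.0
```

```bash
python3 to.py -113 37 63
```

```text
inc now [-113.2   37.4   62. ] clock 9.375
tool delta [-0.4  0.2 -1. ]
turn [-0.  -0.  -0.1]
```

Emit:
{"op": "nudge_tcp", "data": {"segments": [[[0, 0, 0, 0, 0, 0], [0, 0, 0, 0, 0, 0], [0, 0, 0, 0, 0, 0]]], "jaw": 8, "force": 40}}

```text
clock: 9.75
eef_pos: [463.2, 269.2, 62.4]
tcp_rot: [[-0.76, 0.65, -0.0], [0.65, 0.76, -0.0], [-0.0, -0.0, -1.0]]
contact_force: [-0.9, -2.9, 0.7]
grip_width: 12.2
grip_force: 39.0
```

```bash
python3 to.py
```

```text
inc now [-113.3   37.3   62.4] clock 9.75
turn [-0.   0.  -0.1]
```

In the tool's units: -11.5 mm / 1000 = -0.0115, -11 mm / 1000 = -0.011.

Emit:
{"op": "nudge_tcp", "data": {"segments": [[[0, 0.002, -0.0115, 0, 0, 0], [0, 0.0035, -0.011, 0, 0, 0], [0, 0.005, -0.0105, 0, 0, 0], [0, 0.006, -0.01, 0, 0, 0], [0, 0.007, -0.0095, 0, 0, 0], [0, 0, 0, 0, 0, 0], [0, 0, 0, 0, 0, 0]]]}}

```text
clock: 10.62
eef_pos: [478.8, 287.4, 114.7]
tcp_rot: [[-0.76, 0.65, 0.001], [0.65, 0.76, 0.0], [-0.0, 0.0, -1.0]]
contact_force: [3.7, 2.8, -6.8]
grip_width: 11.6
grip_force: 39.1
```

```bash
python3 to.py -79 37 114.9
```

```text
inc now [-89.3  37.2 114.7] clock 10.625
tool delta [-0.2 10.3 -0.2]
turn [ 0.   0.  -0.1]
```

In the tool's units: 10.5 mm / 1000 = 0.0105, 9.5 mm / 1000 = 0.0095.

Emit:
{"op": "nudge_tcp", "data": {"segments": [[[0, 0.008, -0.0085, 0, 0, 0], [0, 0.009, -0.0075, 0, 0, 0], [0, 0.0095, -0.0065, 0, 0, 0], [0, 0.0105, -0.006, 0, 0, 0], [0, 0.0105, -0.0045, 0, 0, 0], [0, 0, 0, 0, 0, 0], [0, 0, 0, 0, 0, 0]]]}}

```text
clock: 11.5
eef_pos: [509.5, 323.1, 148.1]
tcp_rot: [[-0.76, 0.65, 0.0], [0.65, 0.76, -0.001], [-0.0, -0.0, -1.0]]
contact_force: [0.2, -3.4, 2.9]
grip_width: 11.3
grip_force: 40.3
```

```bash
python3 to.py -41.5 37 148; python3 - <<'E'
from h import *
cv2.imwrite('pics/s2.png',cv2.resize(r.camera('scene')[190:370,180:420,::-1],None,fx=3.2,fy=3.2,interpolation=cv2.INTER_CUBIC))
R,t=pose(np.load('p.npy'))
print((proj('scene',[R@np.array(p)+t for p in[(-195,92,72),(-195,-18,72),(-163,37,99)]])-(180,190))*3.2)
E
```

```text
inc now [-42.2  37.1 148.1] clock 11.5
tool delta [-0.1  0.7  0.1]
turn [-0.   0.  -0.1]
[[699.57601659 297.55190376]
 [695.95957621 158.36555391]
 [646.97521267 190.25176791]]
```

View pics/s2.png

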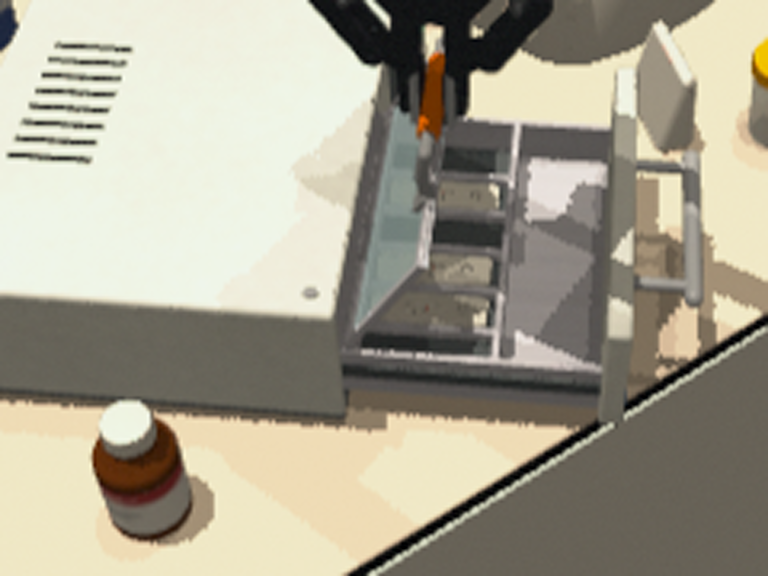

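The cover stands open at about 59°, the cassettes are in their slots, and timer, bottle and cup stand clear. The handle shows at (693,157)–(694,298) in the crop. I'll check the tray position more precisely with the wrist camera.

```bash
python3 - <<'E'
from h import *
R,t=pose(np.load('p.npy'))
m=r.camera_model('wrist'); im=r.camera('wrist')[:,:,::-1].copy()
for x,c in((-195,(0,0,255)),(-192,(0,255,0))):
    p=proj('wrist',[R@np.array([x,y,72])+t for y in(95,82,-8,-21)],m).round(0).astype(int); print(p.tolist())
    cv2.line(im,*map(tuple,p[:2].tolist()),c,1); cv2.line(im,*map(tuple,p[2:].tolist()),c,1)
cv2.imwrite('pics/w4.png',im)
print(r.get_obs()['contact_force'])
E
```

```text
[[20, 149], [24, 175], [54, 331], [57, 351]]
[[26, 149], [30, 175], [59, 331], [62, 351]]
[-0.42463437 -4.27908639  2.57720917]
```

View pics/w4.png

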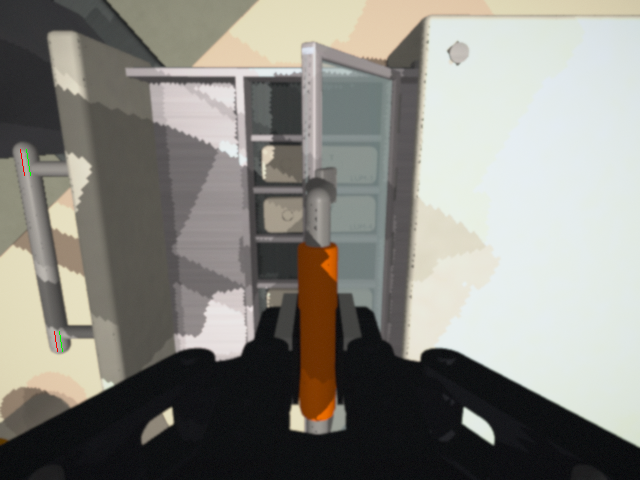

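The bar's ends are at (25,150) and (59,345), so the tray is at its stop or about 1 mm short of it. The hold also pushes it inward slightly. There's plenty of time, so I'll lower to 30°, pull the tray back onto its stop, and raise again with a slight outward bias.

In the tool's units: -10.5 mm / 1000 = -0.0105, -9.5 mm / 1000 = -0.0095.

Emit:
{"op": "nudge_tcp", "data": {"segments": [[[0, -0.0105, 0.0045, 0, 0, 0], [0, -0.0105, 0.006, 0, 0, 0], [0, -0.0095, 0.0065, 0, 0, 0], [0, -0.009, 0.0075, 0, 0, 0], [0, -0.008, 0.0085, 0, 0, 0], [0, -0.0015, 0, 0, 0, 0], [0, -0.0015, -0.001, 0, 0, 0], [0, -0.001, 0, 0, 0, 0], [0, 0, 0, 0, 0, 0], [0, 0, 0, 0, 0, 0]]]}}

```text
clock: 12.85
eef_pos: [478.1, 286.6, 115.0]
tcp_rot: [[-0.759, 0.651, 0.006], [0.651, 0.759, 0.006], [-0.001, 0.008, -1.0]]
contact_force: [14.2, 10.4, -16.5]
grip_width: 11.3
grip_force: 39.1
```

```bash
python3 to.py
```

```text
inc now [-90.3  37.2 115. ] clock 12.85
turn [ 0.5  0.  -0.1]
```

In the tool's units: 11 mm / 1000 = 0.011, 10 mm / 1000 = 0.01.

Emit:
{"op": "nudge_tcp", "data": {"segments": [[[0, 0.0085, -0.0085, 0, 0, 0], [0, 0.009, -0.0075, 0, 0, 0], [0, 0.01, -0.0065, 0, 0, 0], [0, 0.011, -0.006, 0, 0, 0], [0, 0.011, -0.0045, 0, 0, 0], [0, 0, 0, 0, 0, 0], [0, 0, 0, 0, 0, 0], [0, 0, 0, 0, 0, 0]]]}}

```text
clock: 13.85
eef_pos: [507.9, 321.4, 147.8]
tcp_rot: [[-0.76, 0.65, -0.001], [0.65, 0.76, -0.001], [0.0, -0.001, -1.0]]
contact_force: [3.5, -2.9, -5.2]
grip_width: 11.4
grip_force: 40.4
```

```bash
python3 to.py
```

```text
inc now [-44.6  37.2 147.8] clock 13.85
turn [-0.1 -0.  -0.1]
```

Emit:
{"op": "nudge_tcp", "data": {"segments": [[[0, 0.0025, -0.001, 0, 0, 0], [0, 0, 0, 0, 0, 0], [0, 0, 0, 0, 0, 0], [0, 0, 0, 0, 0, 0]]]}}

```text
clock: 14.35
eef_pos: [509.5, 323.2, 148.7]
tcp_rot: [[-0.759, 0.651, -0.001], [0.651, 0.759, -0.001], [0.0, -0.001, -1.0]]
contact_force: [3.6, -3.3, -4.0]
grip_width: 11.2
grip_force: 40.4
```

```bash
python3 to.py; python3 - <<'E'
from h import *
cv2.imwrite('pics/s3.png',cv2.resize(r.camera('scene')[170:370,180:440,::-1],None,fx=3,fy=3,interpolation=cv2.INTER_CUBIC))
print(r.get_obs()['contact_force'])
E
```

```text
inc now [-42.2  37.2 148.7] clock 14.35
turn [-0.1 -0.  -0.1]
[ 4.80869397 -3.5028952  -4.39432617]
```

View pics/s3.png

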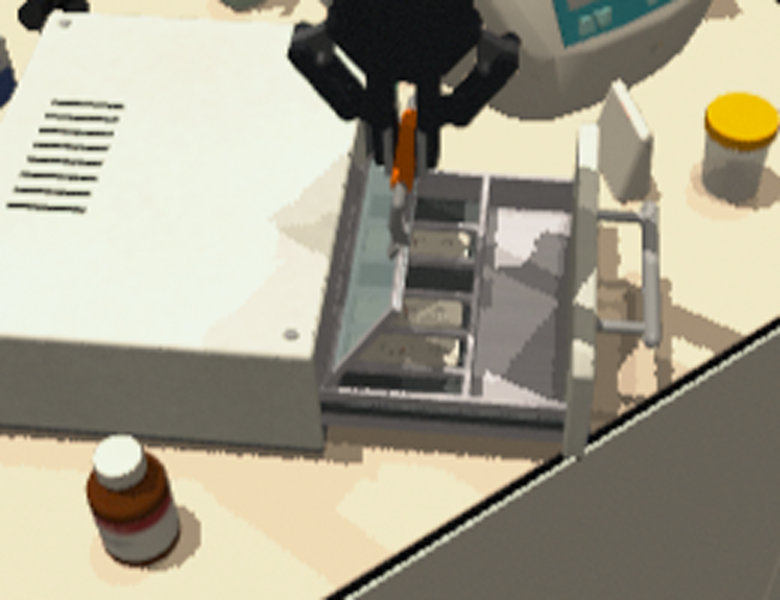

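The cover is held open with the sleeve at (403,150). The tray is out with its handle at (652,275), the cassettes are undisturbed, and bottle, timer and cup haven't moved. Forces are small, so I'm handing in.

```bash
python3 -c "
from plant import r
print(r.close_job())"
```

```text
the job is handed in; nothing more can be done
None
```

I pulled the tray out to its stop and handed the job in at about 14.4 s, with the gripper still holding the cover open at roughly 59°; cassettes, timer, cup and bottle were not touched.

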